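# Switch off, mark and carrier-load tested isolators

## Task

These rotary isolators have come back from the tester with their handles ON. Seat every one flat in a bay of the carrier, turn its handle to OFF, and only then pass it: press the automatic centre punch straight down on the blue spot of its rating plate until the spring snaps and the nose goes fully in, leaving a punch mark. When all are marked, stand the punch back in its block, and leave the other things on the bench where they are.

Things in the scene. Friction and masses are not known exactly. Their poses are not given: they have to be found in the camera images.
- switch_a: Rotary isolator, loose (None if absent): black base, grey cover, 110 mm long (its x), 64 mm wide (its y), 40 mm high without the handle, about 0.35 kg; origin at the centre of its underside. Towards -x on top an aluminium plate with a blue spot; towards +x a red bar handle on a yellow disc, its axis 20 mm from the box's centre, bar top 70 mm above the underside.
- handle_a (a joint): Its red handle, rad: 0 = ON (bar lengthwise, along x), 1.571 = OFF (bar across the box, along y); grows counter-clockwise seen from above, stops at both ends. A detent holds each end, takes about 0.2 N m to pass, and pulls it home past half way: hold the box (in a bay) while turning. Bar 54 mm long, 12 thick, 46 to 70 mm above the underside, on a boss 42 mm across, 6 high.
- mark_a (a joint): Depth in m of the punch mark in switch_a's blue spot: 0 = none, at most 0.002; it stays; good when deeper than 0.0012. The spot, 13 mm across (only its middle 8 mm takes the mark), is on the box's top 36 mm towards -x of its centre, 40 mm above its underside. The metal yields at about 13 N, which the punch's point gives only once the spring has snapped and the nose is fully in.
- switch_b: Rotary isolator, loose (None if absent): black base, grey cover, 110 mm long (its x), 64 mm wide (its y), 40 mm high without the handle, about 0.35 kg; origin at the centre of its underside. Towards -x on top an aluminium plate with a blue spot; towards +x a red bar handle on a yellow disc, its axis 20 mm from the box's centre, bar top 70 mm above the underside.
- handle_b (a joint): Its red handle, rad: 0 = ON (bar lengthwise, along x), 1.571 = OFF (bar across the box, along y); grows counter-clockwise seen from above, stops at both ends. A detent holds each end, takes about 0.2 N m to pass, and pulls it home past half way: hold the box (in a bay) while turning. Bar 54 mm long, 12 thick, 46 to 70 mm above the underside, on a boss 42 mm across, 6 high.
- mark_b (a joint): Depth in m of the punch mark in switch_b's blue spot: 0 = none, at most 0.002; it stays; good when deeper than 0.0012. The spot, 13 mm across (only its middle 8 mm takes the mark), is on the box's top 36 mm towards -x of its centre, 40 mm above its underside. The metal yields at about 13 N, which the punch's point gives only once the spring has snapped and the nose is fully in.
- switch_c: Rotary isolator, loose (None if absent): black base, grey cover, 110 mm long (its x), 64 mm wide (its y), 40 mm high without the handle, about 0.35 kg; origin at the centre of its underside. Towards -x on top an aluminium plate with a blue spot; towards +x a red bar handle on a yellow disc, its axis 20 mm from the box's centre, bar top 70 mm above the underside.
- handle_c (a joint): Its red handle, rad: 0 = ON (bar lengthwise, along x), 1.571 = OFF (bar across the box, along y); grows counter-clockwise seen from above, stops at both ends. A detent holds each end, takes about 0.2 N m to pass, and pulls it home past half way: hold the box (in a bay) while turning. Bar 54 mm long, 12 thick, 46 to 70 mm above the underside, on a boss 42 mm across, 6 high.
- mark_c (a joint): Depth in m of the punch mark in switch_c's blue spot: 0 = none, at most 0.002; it stays; good when deeper than 0.0012. The spot, 13 mm across (only its middle 8 mm takes the mark), is on the box's top 36 mm towards -x of its centre, 40 mm above its underside. The metal yields at about 13 N, which the punch's point gives only once the spring has snapped and the nose is fully in.
- switch_d: Rotary isolator, loose (None if absent): black base, grey cover, 110 mm long (its x), 64 mm wide (its y), 40 mm high without the handle, about 0.35 kg; origin at the centre of its underside. Towards -x on top an aluminium plate with a blue spot; towards +x a red bar handle on a yellow disc, its axis 20 mm from the box's centre, bar top 70 mm above the underside.
- handle_d (a joint): Its red handle, rad: 0 = ON (bar lengthwise, along x), 1.571 = OFF (bar across the box, along y); grows counter-clockwise seen from above, stops at both ends. A detent holds each end, takes about 0.2 N m to pass, and pulls it home past half way: hold the box (in a bay) while turning. Bar 54 mm long, 12 thick, 46 to 70 mm above the underside, on a boss 42 mm across, 6 high.
- mark_d (a joint): Depth in m of the punch mark in switch_d's blue spot: 0 = none, at most 0.002; it stays; good when deeper than 0.0012. The spot, 13 mm across (only its middle 8 mm takes the mark), is on the box's top 36 mm towards -x of its centre, 40 mm above its underside. The metal yields at about 13 N, which the punch's point gives only once the spring has snapped and the nose is fully in.
- carrier: Line carrier, fixed: an aluminium plate 150 mm (x) by 385 mm (y), 8 mm thick, with four bays side by side along its y, 96 mm apart. Origin at the centre of its underside; it may be turned a little.
- bay_0 (a point): Centre of the floor of bay 0 of the carrier (numbered from its -y end to its +y end), 8 mm above the table, axes as the carrier's. A bay is 114 mm (x) by 68 mm (y) inside, 2 mm to spare all round a switch, with walls 12 mm above its floor. A switch may go in either way round.
- bay_1 (a point): Centre of the floor of bay 1 of the carrier (numbered from its -y end to its +y end), 8 mm above the table, axes as the carrier's. A bay is 114 mm (x) by 68 mm (y) inside, 2 mm to spare all round a switch, with walls 12 mm above its floor. A switch may go in either way round.
- bay_2 (a point): Centre of the floor of bay 2 of the carrier (numbered from its -y end to its +y end), 8 mm above the table, axes as the carrier's. A bay is 114 mm (x) by 68 mm (y) inside, 2 mm to spare all round a switch, with walls 12 mm above its floor. A switch may go in either way round.
- bay_3 (a point): Centre of the floor of bay 3 of the carrier (numbered from its -y end to its +y end), 8 mm above the table, axes as the carrier's. A bay is 114 mm (x) by 68 mm (y) inside, 2 mm to spare all round a switch, with walls 12 mm above its floor. A switch may go in either way round.
- punch: Automatic centre punch, loose, 130 mm long, 0.17 kg, standing point down in its wooden stand. Origin at its point as at rest, z up to the butt. Thin nose, 14 mm brass sleeve from 22 mm above the point, black collar 24 mm across at 52 to 58 mm, and a blue grip, 18 mm square, flats along its x and y, from 62 to 130 mm.
- nose (a joint): How far the nose is pushed into the sleeve, m: 0 out, 0.012 fully in. It goes in 4 mm at 2 N and then holds until the push reaches about 10 N; there the hidden spring snaps and the push falls towards 6 N over 8 mm more. Fully in, the nose is solid and drives the point. It resets and springs out by itself when lifted.
- stand_hole (a point): Centre of the mouth of the upright hole in the punch's fixed stand, a wooden block 64 x 64 mm on an 80 x 80 mm steel foot, 62 mm high in all. The hole: 18 mm square, 54 mm deep; the punch hangs in it with its collar on the block, its point 52 mm below the mouth.
- jar: Bystander: clear jar of brass contacts with an amber lid, 82 mm across, 101 mm high, loose; origin at the centre of its underside.
- rocker_bin: Bystander: blue bin of white rocker keys, 110 x 150 x 50 mm, loose; origin at the centre of its underside.
- driver: Bystander: screwdriver lying on the bench, loose; origin under its middle.
- socket_base: Bystander: black half-built socket base, 90 x 50 x 28 mm, loose; origin at the centre of its underside.
Things that resemble listed ones, but are neither listed nor needed, are in the scene too. What is shaped like the switch_d but green is not meant.

How it is judged:
On the way, in this order (a step that is already met when the one before it is completed fails the run):
1. every switch present sits home in a bay of the carrier with its handle at OFF (((horizontal distance between switch_a and bay_0 below 0.006 m and z of switch_a in the frame of bay_0 below 0.004 m and angle between the x axis of switch_a and the x axis of carrier, either way round below 0.08 rad) or (horizontal distance between switch_a and bay_1 below 0.006 m and z of switch_a in the frame of bay_1 below 0.004 m and angle between the x axis of switch_a and the x axis of carrier, either way round below 0.08 rad) or (horizontal distance between switch_a and bay_2 below 0.006 m and z of switch_a in the frame of bay_2 below 0.004 m and angle between the x axis of switch_a and the x axis of carrier, either way round below 0.08 rad) or (horizontal distance between switch_a and bay_3 below 0.006 m and z of switch_a in the frame of bay_3 below 0.004 m and angle between the x axis of switch_a and the x axis of carrier, either way round below 0.08 rad)) and value of joint each of handle_a, handle_b, handle_c, handle_d above 1.37 rad and ((horizontal distance between switch_b and bay_0 below 0.006 m and z of switch_b in the frame of bay_0 below 0.004 m and angle between the x axis of switch_b and the x axis of carrier, either way round below 0.08 rad) or (horizontal distance between switch_b and bay_1 below 0.006 m and z of switch_b in the frame of bay_1 below 0.004 m and angle between the x axis of switch_b and the x axis of carrier, either way round below 0.08 rad) or (horizontal distance between switch_b and bay_2 below 0.006 m and z of switch_b in the frame of bay_2 below 0.004 m and angle between the x axis of switch_b and the x axis of carrier, either way round below 0.08 rad) or (horizontal distance between switch_b and bay_3 below 0.006 m and z of switch_b in the frame of bay_3 below 0.004 m and angle between the x axis of switch_b and the x axis of carrier, either way round below 0.08 rad)) and ((horizontal distance between switch_c and bay_0 below 0.006 m and z of switch_c in the frame of bay_0 below 0.004 m and angle between the x axis of switch_c and the x axis of carrier, either way round below 0.08 rad) or (horizontal distance between switch_c and bay_1 below 0.006 m and z of switch_c in the frame of bay_1 below 0.004 m and angle between the x axis of switch_c and the x axis of carrier, either way round below 0.08 rad) or (horizontal distance between switch_c and bay_2 below 0.006 m and z of switch_c in the frame of bay_2 below 0.004 m and angle between the x axis of switch_c and the x axis of carrier, either way round below 0.08 rad) or (horizontal distance between switch_c and bay_3 below 0.006 m and z of switch_c in the frame of bay_3 below 0.004 m and angle between the x axis of switch_c and the x axis of carrier, either way round below 0.08 rad)) and ((horizontal distance between switch_d and bay_0 below 0.006 m and z of switch_d in the frame of bay_0 below 0.004 m and angle between the x axis of switch_d and the x axis of carrier, either way round below 0.08 rad) or (horizontal distance between switch_d and bay_1 below 0.006 m and z of switch_d in the frame of bay_1 below 0.004 m and angle between the x axis of switch_d and the x axis of carrier, either way round below 0.08 rad) or (horizontal distance between switch_d and bay_2 below 0.006 m and z of switch_d in the frame of bay_2 below 0.004 m and angle between the x axis of switch_d and the x axis of carrier, either way round below 0.08 rad) or (horizontal distance between switch_d and bay_3 below 0.006 m and z of switch_d in the frame of bay_3 below 0.004 m and angle between the x axis of switch_d and the x axis of carrier, either way round below 0.08 rad))), for 0.2 s.
2. every switch present has its punch mark (value of joint each of mark_a, mark_b, mark_c, mark_d above 0.0012 m), for 0.2 s.
At the end, for the whole second after the job is handed in: Each present switch is in a bay (within 6 mm of its centre, 4 mm of its floor, 0.08 rad of square, either way round), handle within 0.2 rad of OFF, mark deeper than 1.2 mm; punch in its stand, point 45 mm or more down the hole, within 0.2 rad of upright; all at rest (all of step 1 and all of step 2 and linear speed of each of switch_a, switch_b, switch_c, switch_d, punch below 0.02 m/s and horizontal distance between punch and stand_hole below 0.009 m and z of punch in the frame of stand_hole below -0.045 m and angle between punch's own z axis and vertical below 0.2 rad); the robot touches nothing.
It fails at once if the punch is pressed on a switch whose handle is not at OFF ((contact force between punch and switch_a above 3 N and value of joint handle_a below 1.27 rad) or (contact force between punch and switch_b above 3 N and value of joint handle_b below 1.27 rad) or (contact force between punch and switch_c above 3 N and value of joint handle_c below 1.27 rad) or (contact force between punch and switch_d above 3 N and value of joint handle_d below 1.27 rad)).
It fails at once if the punch is snapped while leaning more than 0.25 rad from upright (value of joint nose above 0.006 m and angle between punch's own z axis and vertical above 0.25 rad).
It fails at once if a bystander (jar, rocker bin, screwdriver, socket base) is moved more than 30 mm (distance of any of jar, rocker_bin, driver, socket_base from where it was at the start of the episode above 0.03 m).
Of switch_a, switch_b, switch_c, switch_d only 3 to 4 are there at a start; the rules pass over those that are not, and their reading is None.
At some moment in a run one of switch_a, switch_b, switch_c, switch_d may be knocked a few centimetres aside while the robot is not near it.
It also fails if it takes over 210 s, if anything falls off the work surface, if the arm or the gripper's body presses on something with over 40 N, if the wrist force passes 120 N, or if a joint passes its speed limit or range.

## Robot

A 6-joint arm with a two-finger parallel gripper is mounted at the origin on the work surface. World frame = base frame: x ahead of the robot, y to its left, z up, the work surface at z = 0. Lengths are in m, angles in rad, forces in N, time in s.
With the tool pointing down it reaches from about 0.375 to 0.975 m from the base axis. Payload 3.8 kg.
Tool frame: the origin (TCP) lies midway between the tips of the shut fingers; the grasp point (between the pads) lies 19 mm behind it; z points along the fingers, y is the line along which they close (so a half turn about z gives the same grasp; the last joint's range is limited). The gripper opens to 88 mm and grips with 3 to 60 N. Pads are 18 mm wide; open, the fingers measure 123 mm over their backs; the gripper's body (75 mm by 187 mm) begins 45 mm behind the grasp point.
Start: joints at [1.201, 0.264, 1.604, -0, 1.274, -0.037], TCP at [0.221, 0.638, 0.239] pointing down, gripper open.
Joint ranges: [-2.63, 2.63], [-0.94, 2.18], [0.31, 2.57], [-1.31, 4.45], [0, 2.66], [-2.55, 2.55]. Speed limits (rad/s): [2.57, 2.57, 3.14, 3.14, 3.14, 3.14].

## Interface

Orientations are given as a rotation vector (axis times angle).
In Python, from cell import manip, inverse_kinematics, cams, order gives the robot as it stands. Calls block until the motion is done:
- manip.move_pose(position, orientation): joint-space move of the TCP to a pose.
- manip.move_linear(position, rate=0.15, rot=None): straight line of the TCP; rot=None keeps the orientation; rate is the mean speed in m/s.
- manip.set_joints(angles): joint-space move.
- manip.set_gripper(opening, force=None): finger opening in m; force is the grip in N (None keeps the last); returns when the fingers have stopped.
- manip.dwell(seconds).
- inverse_kinematics(position, orientation): joint angles nearest the present ones, or None.
- manip.state(): the state.
- cams.capture(name): name is "side" or "top"; returns a dict with "image" (400x640x3 uint8, blue, green, red), "z_map" (400x640 float32, m along the optical axis (not along the pixel's ray), 0 where there is no reading), "intrinsics" (3x3 intrinsics, pixels), "position" and "orientation" of the camera in the world. Camera axes: x right, y down, z forward; pixel columns grow to the right and rows downward; lengths in m; the calibration is good to about 2 mm. A picture is of the moment at which its call begins.
A pose or a line that the arm cannot do raises manip.IKError and nothing moves.
- order.close_job(): hands the job in; it is judged then, once.
The state is a dict: "clock": time; "joint_pos": joint angles; "joint_velocities": joint speeds; "tau": joint torques, N m; "tool_pos": TCP position; "tcp_rot": TCP orientation; "contact_force": force on the tool from outside, world axes, zero at the start; "moment": the same for the moment, N m; "gripper_width": finger opening in m; "grasp_force": force on a finger pad.
Only numpy, scipy, OpenCV 4.12 (cv2) and the standard library are available. Lean on these libraries where they do the work, as an engineer would, in place of code of your own. Each camera call takes 0.05 s, during which the arm holds its last target. There are 200 camera calls.

## Working session

There is one attempt and no reset: what is moved stays moved. The work goes in short steps, each a Python script; the robot and the scene stay as the last script left them, time stands still between calls to the robot, and variables do not carry over. Pictures are saved under pics/ and viewed, at most 14 in all, crops included, and the job is handed in when it is done.

```bash
ls; mkdir -p pics
python3 - <<'E'
from cell import manip, cams
import cv2, numpy as np
for n in ("top","side"):
    c=cams.capture(n); cv2.imwrite(f"pics/{n}0.png",c["image"]); np.savez(f"{n}0.npz",**c)
    print(n,c["intrinsics"].tolist(),c["position"],c["orientation"])
s=manip.state(); print(s["clock"],s["tool_pos"],s["tcp_rot"])
E
```

```text
pics
top [[376.3744592932146, 0.0, 322.8879395807415], [0.0, 376.3744592932146, 195.94490395663928], [0.0, 0.0, 1.0]] [ 0.47857256 -0.00666174  1.01342898] [-2.17544227  2.15135828 -0.06699122]
side [[401.4153815463173, 0.0, 316.06618747186667], [0.0, 401.4153815463173, 206.66257110661851], [0.0, 0.0, 1.0]] [ 0.44469229 -0.82924345  0.63721671] [-2.1572122   0.1936638  -0.07527007]
0.1 [0.22027735 0.63737113 0.23751012] [-0.52028708 -3.09778793  0.0031135 ]
```

View pics/top0.png

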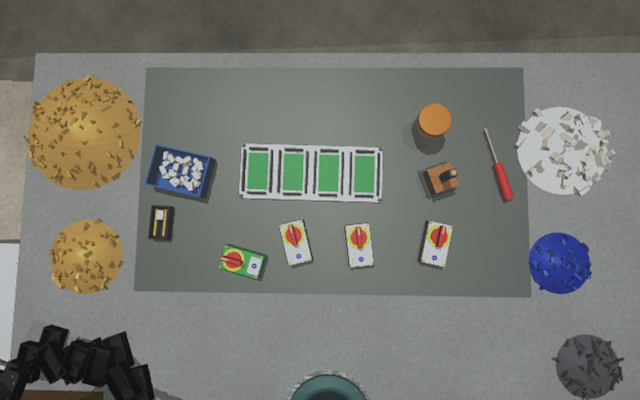

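View pics/side0.png

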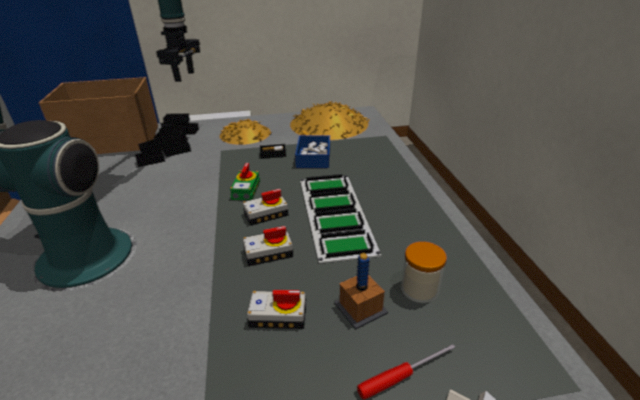

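Top view: three grey-covered isolators with handles ON at px (295,243), (359,245) and (436,243). The green look-alike is at (242,261), the carrier at (311,172), and the punch in its stand at (440,180). The bystanders are the bin (180,172), socket base (161,222), jar (434,120) and driver (500,165). The side view shows the same three light switches at (265,207), (268,245) and (277,308), with the green one behind at (245,185).

Possible targets: the three white ones, and the green one at (242,261), which is excluded. Next I measure them and check a crop.

```bash
cat > h.py <<'E'
import numpy as np, cv2
from scipy.spatial.transform import Rotation as R
def ray(c,uv,z):
    uv=np.atleast_2d(np.asarray(uv,float)); K=c["intrinsics"]
    d=np.c_[(uv-[K[0,2],K[1,2]])/[K[0,0],K[1,1]],np.ones(len(uv))]@R.from_rotvec(c["orientation"]).as_matrix().T
    t=(z-c["position"][2])/d[:,2]; return (c["position"]+t[:,None]*d)[:,:2]
def hsv(c): return cv2.cvtColor(c["image"],cv2.COLOR_BGR2HSV)
def comps(m,amin):
    n,l,s,ce=cv2.connectedComponentsWithStats(m.astype(np.uint8))
    return [(l==i,s[i,4],ce[i]) for i in range(1,n) if s[i,4]>=amin]
def wrap(a): return (a+np.pi/2)%np.pi-np.pi/2
def rect(c,m,z):
    p,_=cv2.findContours(m.astype(np.uint8),0,1); p=np.vstack(p)[:,0]
    (x,y),(w,h),a=cv2.minAreaRect(ray(c,p,z).astype(np.float32)*1000)
    a=np.radians(a)
    if h>w: w,h,a=h,w,a+np.pi/2
    return np.array([x,y])/1000,w,h,wrap(a)
def switches(c,z=.04):
    """blue spots with a yellow disc ~56 mm away, on light cover"""
    H=hsv(c); h,s,v=H[...,0],H[...,1],H[...,2]
    white=(s<45)&(v>150)
    blue=(h>100)&(h<130)&(s>90)&(v>80); yel=(h>20)&(h<34)&(s>120)&(v>100)
    red=((h<8)|(h>172))&(s>130)&(v>80)
    out=[]
    for m,a,ce in comps(yel|red,60):
        if a>700: continue
        q=ray(c,ce,z+.008)[0]
        for mb,ab,cb in comps(blue,6):
            if ab>80: continue
            p=ray(c,cb,z)[0]; d=np.linalg.norm(p-q)
            if .045<d<.068:
                u=(ce+cb)/2; near=np.hypot(*(np.indices(v.shape)[::-1]-u[:,None,None]))<33
                ring=cv2.dilate(mb.astype(np.uint8),np.ones((9,9)))>0
                if (h[ring]>40).sum() and ((h>45)&(h<80)&(s>90)&near).sum()>150: continue
                w=comps(white&near|m|mb&near,150)
                w=max(w,key=lambda t:t[1]) if w else None
                yaw=np.arctan2(*(q-p)[::-1])
                out.append(dict(spot=p,disc=q,d=d,yaw=yaw,px=u,rect=rect(c,w[0],z) if w else None))
    return out
def carrier(c):
    H=hsv(c); s,v=H[...,1],H[...,2]
    g=(H[...,0]>50)&(H[...,0]<80)&(s>100)
    w=max(comps(s*1.<45*(v>150) if 0 else (s<45)&(v>150),300),key=lambda t:0)if 0 else None
    return g
E
python3 - <<'E'
import numpy as np,cv2
from h import *
c=dict(np.load("top0.npz")); H=hsv(c)
for p in [(295,262),(285,250),(262,147),(335,175),(380,150),(300,257),(362,170),(434,250)]: print(p,H[p[1],p[0]],end=' ')
print()
for s in switches(c): print({k:(np.round(v,4) if k!='rect' else v) for k,v in s.items()})
def Z(a,b,n):
    cv2.imwrite(n,cv2.resize(c["image"][a[0]:a[1],b[0]:b[1]],None,fx=3,fy=3,interpolation=cv2.INTER_CUBIC))
Z((90,290),(210,470),"pics/crop0.png")
# depth check
K=c["intrinsics"]; zm=c["z_map"]; vv,uu=np.indices(zm.shape)
d=np.stack([(uu-K[0,2])/K[0,0]*zm,(vv-K[1,2])/K[1,1]*zm,zm],-1)@R.from_rotvec(c["orientation"]).as_matrix().T+c["position"]
for p in [(295,262),(330,220),(299,257),(440,190),(440,170),(434,120),(311,202),(292,170),(295,235)]: print(p,np.round(d[p[1],p[0]],3))
E
```

```text
(295, 262) [ 96   6 198] (285, 250) [ 60   6 170] (262, 147) [ 90   5 150] (335, 175) [ 66 113 158] (380, 150) [ 80   8 100] (300, 257) [115 102 180] (362, 170) [ 66 117 157] (434, 250) [ 98   5 193] 
{'spot': array([0.4097, 0.0804]), 'disc': array([0.4627, 0.0935]), 'd': np.float64(0.0546), 'yaw': np.float64(0.2421), 'px': array([295.9914, 245.5234]), 'rect': (array([0.44544446, 0.09073566]), 106.36006164550781, 60.33440399169922, np.float64(0.25334218686246657))}
{'spot': array([ 0.4043, -0.0785]), 'disc': array([ 0.4583, -0.0717]), 'd': np.float64(0.0544), 'yaw': np.float64(0.125), 'px': array([359.3893, 248.3195]), 'rect': (array([ 0.44092673, -0.07473641]), 106.33680725097656, 61.612152099609375, np.float64(0.11802354305563689))}
{'spot': array([ 0.4106, -0.2648]), 'disc': array([ 0.468 , -0.2617]), 'd': np.float64(0.0575), 'yaw': np.float64(0.0536), 'px': array([433.7379, 246.1614]), 'rect': (array([ 0.44699728, -0.27150739]), 105.7667236328125, 60.333309173583984, np.float64(-0.212907212294712))}
{'spot': array([ 0.4106, -0.2648]), 'disc': array([ 0.4615, -0.2862]), 'd': np.float64(0.0552), 'yaw': np.float64(-0.3969), 'px': array([438.621 , 247.5052]), 'rect': (array([ 0.44699728, -0.27150739]), 105.7667236328125, 60.333309173583984, np.float64(-0.212907212294712))}
(295, 262) [0.394 0.089 0.041]
(330, 220) [0.504 0.001 0.001]
(299, 257) [0.407 0.079 0.042]
(440, 190) [ 0.58  -0.275  0.065]
(440, 170) [ 0.632 -0.277  0.063]
(434, 120) [ 0.75  -0.254  0.099]
(311, 202) [0.551 0.053 0.001]
(292, 170) [0.637 0.105 0.006]
(295, 235) [0.463 0.09  0.045]
```

View pics/crop0.png

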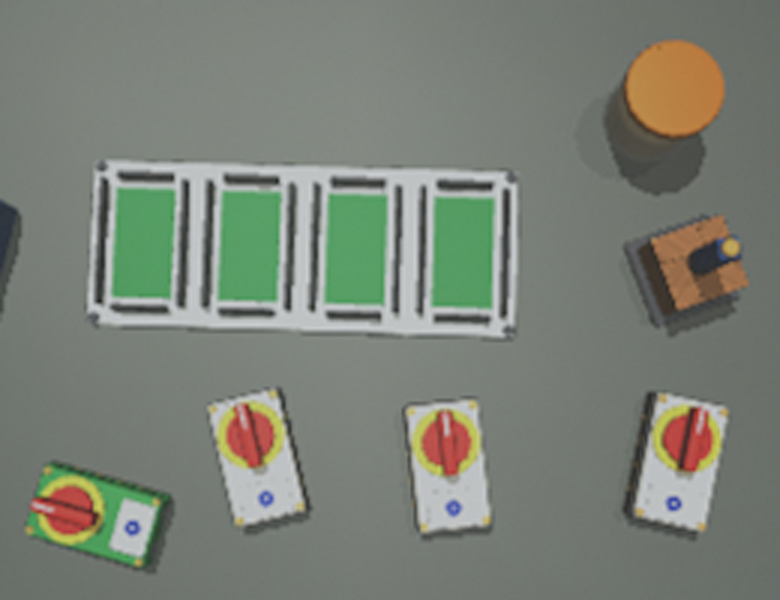

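Crop confirms it: the three grey-covered switches with blue spots are the targets, and the green one at crop (95,515) is not. The carrier outline and the punch butt at crop (730,247) are clear. Next I measure the carrier and punch, then squeeze the first switch to compare camera and robot.

```bash
python3 - <<'E'
s=open('h.py').read(); i=s.index("def carrier"); s=s[:i]
s=s.replace("        for mb,ab,cb in comps(blue,6):\n            if ab>80: continue\n","        for mb,ab,cb in comps(blue,6):\n            if ab>80: continue\n",1)
s+='''def carrier(c):
    H=hsv(c); h,s,v=H[...,0],H[...,1],H[...,2]
    g=(h>55)&(h<75)&(s>80)&(np.indices(h.shape)[0]<215)
    yy,xx=np.where(g); box=np.zeros_like(g); box[yy.min()-18:yy.max()+18,xx.min()-18:xx.max()+18]=1
    w=comps((s<40)&(v>135)&box,100)
    m=np.any([t[0] for t in w],0)
    return rect(c,m,.008),[ray(c,t[2],.008)[0] for t in comps(g,200)]
def down(a):
    """tool pointing down, tool y at world angle a"""
    y=np.array([np.cos(a),np.sin(a),0]); z=np.array([0,0,-1.]); x=np.cross(y,z)
    return R.from_matrix(np.c_[x,y,z]).as_rotvec()
'''
open('h.py','w').write(s)
E
python3 - <<'E'
from h import *; from cell import inverse_kinematics
c=dict(np.load("top0.npz")); r,g=carrier(c); print(r,np.round(g,4).tolist())
ca,w,h,a=r
u=np.array([np.cos(a),np.sin(a)])
for k in range(4): print("bay",k,np.round(ca+(k-1.5)*.096*u,4))
H=hsv(c); hh,s,v=H[...,0],H[...,1],H[...,2]
print(H[172,450:457].tolist(),H[173,444:452].tolist())
box=np.zeros_like(hh); box[160:200,415:470]=1
m=(hh>5)&(hh<20)&(s>70)&(v>60)&(box>0); print("block",rect(c,m,.062))
b=(hh>95)&(hh<130)&(s>60)&(box>0); print("blue",b.sum(), np.argwhere(b).mean(0))
for ang in (1.82,1.82-np.pi,1.82+np.pi/2,1.82-np.pi/2): print(ang,inverse_kinematics(np.array([.445,.09,.2]),down(ang)))
E
```

```text
(array([0.64596075, 0.05455391]), 386.22589111328125, 179.89356994628906, np.float64(1.5511730906187564)) [[0.635, 0.1989], [0.6331, 0.103], [0.6311, 0.0068], [0.6289, -0.0891]]
bay 0 [ 0.6431 -0.0894]
bay 1 [0.645  0.0066]
bay 2 [0.6469 0.1025]
bay 3 [0.6488 0.1985]
[[10, 54, 103], [22, 136, 172], [22, 131, 191], [22, 130, 189], [22, 130, 188], [21, 136, 193], [20, 101, 139]] [[108, 61, 54], [111, 46, 55], [108, 46, 55], [113, 38, 53], [110, 29, 52], [110, 124, 101], [174, 28, 92], [21, 136, 158]]
block (array([ 0.6124538, -0.2797973]), 77.8724136352539, 64.89590454101562, np.float64(-1.2165336837133909))
blue 24 [173.875      450.08333333]
1.82 [ 1.44683234e-01 -1.34900202e-01  2.10012916e+00 -4.44089210e-16
  1.17636369e+00 -1.67531677e+00]
-1.321592653589793 [ 1.44683234e-01 -1.34900202e-01  2.10012916e+00 -8.88178420e-16
  1.17636369e+00  1.46627589e+00]
3.390796326794897 None
0.2492036732051035 [ 1.44683234e-01 -1.34900202e-01  2.10012916e+00 -4.44089210e-16
  1.17636369e+00 -1.04520439e-01]
```

```bash
python3 - <<'E'
s=open('h.py').read()
s=s.replace("yy.min()-18:yy.max()+18","yy.min()-11:yy.max()+11"); open('h.py','w').write(s)
E
python3 - <<'E'
from h import *; from cell import manip,cams
c=dict(np.load("top0.npz")); print(carrier(c)[0])
H=hsv(c); b=np.zeros(H.shape[:2],bool); b[165:180,449:460]=1
m=b&(H[...,0]>18)&(H[...,0]<25)&(H[...,2]>130); u=np.argwhere(m).mean(0)[::-1]; print("butt",m.sum(),u,ray(c,u,.14))
xy=np.array([.445,.0905]); yaw=.25; o=down(yaw-np.pi/2)
manip.set_gripper(.088,20)
manip.move_pose([*xy,.25],o); manip.move_linear([*xy,.1],.25); manip.move_linear([*xy,.014],.08)
print(manip.state()["contact_force"])
manip.set_gripper(.05); s=manip.state(); print(s["gripper_width"],s["tool_pos"])
manip.set_gripper(.085); manip.move_linear([*xy,.16],.25); manip.move_pose([.3,.35,.25],o)
c=cams.capture("top"); np.savez("top1.npz",**c); cv2.imwrite("pics/top1.png",c["image"])
for w in switches(c): print(w["spot"],w["yaw"],w["rect"])
print(manip.state()["clock"])
E
```

```text
(array([0.63643036, 0.05474095]), 386.22589111328125, 160.8290557861328, np.float64(1.5511730906187564))
butt 25 [453.32 171.92] [[ 0.61494664 -0.28532982]]
[-0.09846946 -0.01217419 -0.33690827]
0.06373497790058778 [0.44529948 0.090351   0.01432701]
[0.41012089 0.08274513] 0.2148956917618612 (array([0.44491541, 0.09156828]), 106.8580322265625, 60.54131317138672, np.float64(0.25610588228369635))
[ 0.40431573 -0.0784712 ] 0.12542026394784644 (array([ 0.44086493, -0.07466013]), 106.82499694824219, 61.99982452392578, np.float64(0.12104928520575209))
[ 0.4105714  -0.26480666] 0.05421632381540883 (array([ 0.44683835, -0.27154266]), 106.38626861572266, 60.91972732543945, np.float64(-0.2168501554466289))
[ 0.4105714  -0.26480666] -0.3989272346988055 (array([ 0.44683835, -0.27154266]), 106.38626861572266, 60.91972732543945, np.float64(-0.2168501554466289))
7.3667
```

```bash
cat >> h.py <<'E'
from cell import manip,cams
OFF=np.array([0,-.0012])            # robot minus camera
CY=-.0205                            # carrier yaw
BAY=[np.array(b)+OFF for b in ([.6289,-.0891],[.6310,.0068],[.6331,.1029],[.635,.1989])]
def look(name):
    c=cams.capture("top"); np.savez(name+".npz",**c); cv2.imwrite(f"pics/{name}.png",c["image"])
    out=[]
    for w in switches(c):
        if all(np.linalg.norm(w["spot"]-o["spot"])>.02 for o in out): out.append(w)
    for w in out:
        ce,_,_,a=w["rect"]; t=np.array([np.cos(a),np.sin(a)])
        if t@(ce-w["spot"])<0: a+=np.pi; t=-t
        w["yaw"]=(a+np.pi)%(2*np.pi)-np.pi; w["c"]=(ce+w["spot"]+.036*t)/2+OFF
        print("sw",np.round(w["c"],4),"yaw",round(w["yaw"],3),"size",np.round(w["rect"][1:3],1),"spot",np.round(w["spot"]+OFF,4))
    return c,out
def F(): return manip.state()["contact_force"]
def lower(xy,z0,z1,step=.003,lim=12,rate=.05):
    f0=F()[2]; z=z0
    while z>z1:
        z=max(z-step,z1); manip.move_linear([*xy,z],rate)
        f=F()[2]-f0
        if f>lim: print("contact at",round(z,4),"f",np.round(F(),1)); return False
    return True
def pick(xy,yaw):
    o=down(yaw-np.pi/2); manip.set_gripper(.086,30)
    manip.move_pose([*xy,.18],o); manip.move_linear([*xy,.014],.15)
    manip.set_gripper(.05,35); g=manip.state()["gripper_width"]; print("grip",g)
    manip.move_linear([*xy,.13],.2); return g
def place(b):
    xy=BAY[b]; o=down(CY-np.pi/2); manip.move_pose([*xy,.13],o); manip.move_linear([*xy,.04],.15)
    ok=lower(xy,.04,.0225); print("seat",ok,np.round(F(),1),manip.state()["tool_pos"])
    return ok
def release(b):
    manip.set_gripper(.074); manip.move_linear([*BAY[b],.14],.2)
def turn(b):
    t=np.array([np.cos(CY),np.sin(CY)]); xy=BAY[b]+.02*t; a=CY-np.pi/2
    manip.set_gripper(.045); manip.move_pose([*xy,.14],down(a)); manip.move_linear([*xy,.0565],.15)
    manip.set_gripper(0,40); print("bar",manip.state()["gripper_width"])
    for k in (.5,1.,1.53): manip.move_pose([*xy,.0565],down(a+k)); print("turn",k,np.round(manip.state()["moment"],2))
    manip.set_gripper(.045); manip.move_linear([*xy,.14],.2)
E
python3 - <<'E'
from h import *
xy=[.445,.0905+.0]; t=dict(np.load("top1.npz"))
g=pick(np.array([.4451,.0904]),.254)
if g>.06 and place(2): release(2)
print(manip.state()["clock"])
E
```

```text
grip 0.06366011156490177
seat True [ 0.2  0.6 -3.6] [0.63339502 0.10173666 0.02263004]
15.325
```

Run:
```python
from h import *
turn(2)
manip.move_pose([.4,.3,.25],down(-1.3)); look("top2"); print(manip.state()["clock"])
cv2.imwrite("pics/crop2.png",cv2.resize(cv2.imread("pics/top2.png")[90:290,210:470],None,fx=3,fy=3))
```

```text
bar 0.011980445627868997
turn 0.5 [ 0.2   0.22 -0.09]
turn 1.0 [0.13 0.1  0.06]
turn 1.53 [0.16 0.06 0.05]
sw [ 0.4516 -0.0627] yaw 0.113 size [107.2  62.2] spot [ 0.4157 -0.067 ]
sw [ 0.4463 -0.2734] yaw -0.213 size [106.6  61.4] spot [ 0.4106 -0.266 ]
21.9333
```

View pics/crop2.png

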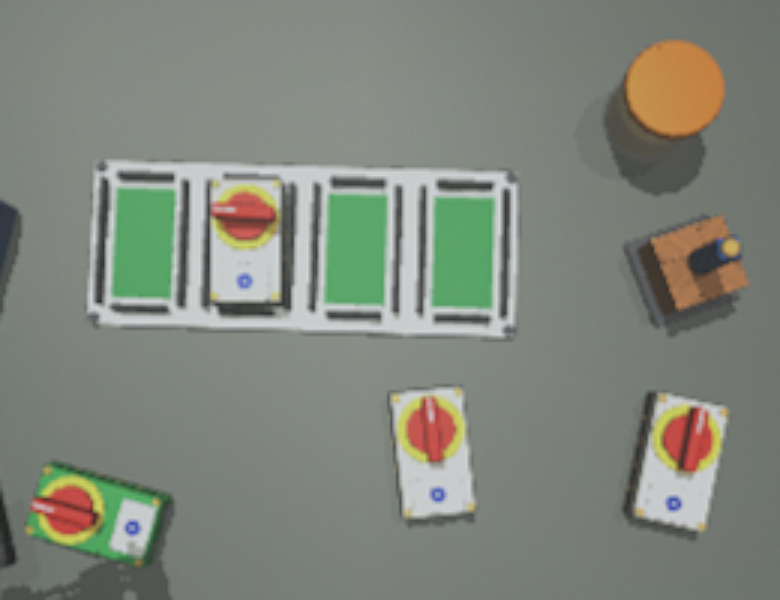

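The crop shows the first switch seated in bay 2 (crop (245,240)) with its bar across, i.e. OFF. The middle switch has been knocked a little and is now at crop (432,455); the fresh measurement covers that.

Run:
```python
from h import *
def do(cy,yaw,b):
    if pick(cy,yaw)<.06: print("MISS"); return False
    if not place(b): return False
    release(b); turn(b); return True
if do(np.array([.4516,-.0627]),.113,1):
    manip.move_pose([.4,.3,.25],down(-1.3)); _,s=look("top3")
    s=[w for w in s if w["c"][0]<.53]
    if len(s)==1: do(s[0]["c"],s[0]["yaw"],0)
manip.move_pose([.4,.3,.25],down(-1.3)); look("top4"); print(manip.state()["clock"])
cv2.imwrite("pics/crop4.png",cv2.resize(cv2.imread("pics/top4.png")[90:290,210:470],None,fx=3,fy=3))
```

```text
grip 0.06390556490449138
seat True [-0.1 -0.8 -3.5] [0.63132247 0.00557635 0.02264842]
bar 0.011545636845343609
turn 0.5 [ 0.18  0.21 -0.12]
turn 1.0 [0.02 0.03 0.07]
turn 1.53 [-0.05 -0.1   0.01]
sw [ 0.4462 -0.2735] yaw -0.218 size [106.4  61.9] spot [ 0.4106 -0.266 ]
grip 0.0633469308325852
seat True [-0.5 -0.3 -2.8] [ 0.62929141 -0.09041121  0.02270284]
bar 0.01167506177371034
turn 0.5 [ 0.14  0.26 -0.13]
turn 1.0 [ 0.04 -0.02  0.09]
turn 1.53 [ 0.11  0.03 -0.03]
sw [0.6284 0.0041] yaw -0.023 size [146.3 128.8] spot [0.5947 0.0049]
sw [ 0.6268 -0.0871] yaw -0.002 size [146.8 104.5] spot [ 0.5937 -0.0919]
53.8583
```

View pics/crop4.png

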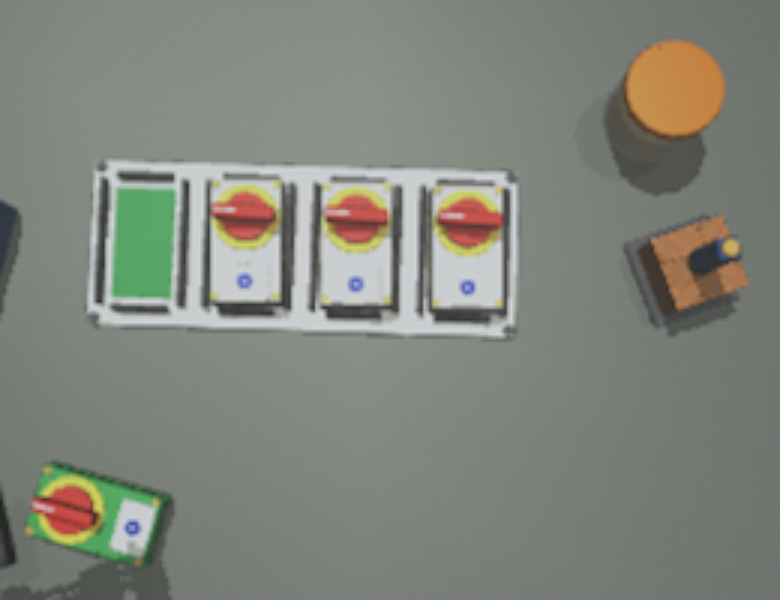

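All three are seated with bars across (spots at crop (245,281), (355,284) and (467,288)). Next I grasp the punch, hover over the bay 0 spot and check it from the side.

Run:
```python
from h import *
c=dict(np.load("top4.npz")); H=hsv(c); h,s,v=H[...,0],H[...,1],H[...,2]
box=np.zeros(h.shape,bool); box[178:192,280:380]=1
sp=[ray(c,t[2],.048)[0]+OFF for t in comps((h>100)&(h<130)&(s>80)&box,6)]
sp=np.array(sorted(sp,key=lambda p:p[1])); print("spots",sp.round(4).tolist()); np.save("spots.npy",sp)
print("model",[(BAY[k]-.036*np.array([np.cos(CY),np.sin(CY)])).round(4).tolist() for k in range(3)])
print("block",ray(c,[443.5,177.9],.062)+OFF)
p=np.array([.6149,-.2853])+OFF; a=.335-np.pi/2
manip.set_gripper(.045,50); manip.move_pose([*p,.20],down(a)); manip.move_linear([*p,.086],.15)
print(np.round(F(),1)); manip.set_gripper(0,50); st=manip.state(); print(st["gripper_width"],st["tool_pos"],np.round(F(),1))
manip.move_linear([*p,.20],.1); print(manip.state()["gripper_width"])
q=sp[0]; manip.move_pose([*q,.20],down(a)); manip.move_linear([*q,.048+.076+.012],.15)
s=cams.capture("side"); np.savez("side5.npz",**s); cv2.imwrite("pics/side5.png",cv2.resize(s["image"][160:310,270:430],None,fx=4,fy=4,interpolation=cv2.INTER_CUBIC)); print(manip.state()["clock"])
```

```text
spots [[0.5921, -0.0913], [0.5942, 0.0047], [0.596, 0.1013]]
model [[0.5929, -0.0896], [0.595, 0.0063], [0.5971, 0.1024]]
block [[ 0.61165326 -0.28652788]]
[ 0.3 -0.6  0.1]
0.018135680846702484 [ 0.61516119 -0.28653235  0.08678516] [-0.9  0.7  3.4]
0.018149107822852135
60.4667
```

View pics/side5.png

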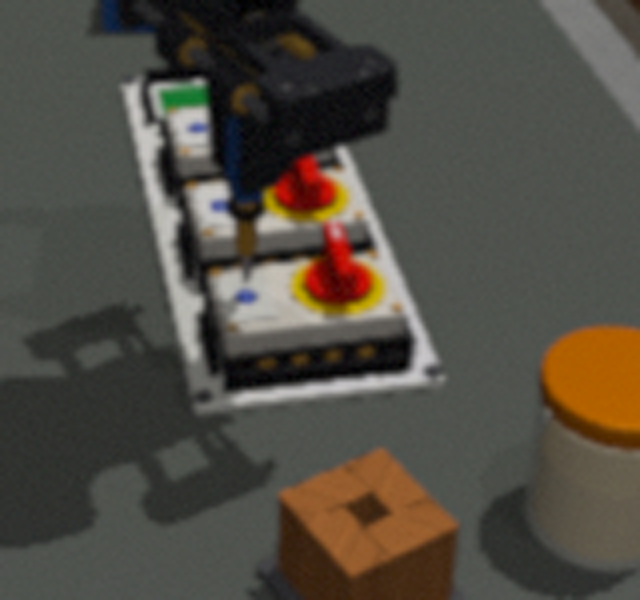

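The side crop shows the punch tip at (246,280), right above the bay 0 spot at (246,296). The 16 px gap matches a 12 mm hover, so it is aligned. Pressing with force logging.

```bash
cat >> h.py <<'E'
def press(q):
    z0=.048+.0765; z=z0+.004; manip.move_linear([*q,z],.1); f0=F(); log=[]
    while z>z0-.020:
        z-=.001; manip.move_linear([*q,z],.02); manip.dwell(.05); s=manip.state(); f=s["contact_force"]-f0
        log.append((round(1e3*(s["tool_pos"][2]-z0),1),round(f[2],1),round(float(np.hypot(f[0],f[1])),1)))
        if f[2]>26: break
    print(log); manip.dwell(.2); print("hold",np.round(F()-f0,1),manip.state()["gripper_width"])
    manip.move_linear([*q,z0+.06],.1)
E
python3 - <<'E'
from h import *
press(np.load("spots.npy")[0])
s=cams.capture("side"); np.savez("side6.npz",**s)
cv2.imwrite("pics/side6.png",cv2.resize(s["image"][160:310,270:430],None,fx=4,fy=4,interpolation=cv2.INTER_CUBIC)); print(manip.state()["clock"])
E
```

```text
[(np.float64(3.2), np.float64(0.5), 1.1), (np.float64(1.9), np.float64(1.2), 0.9), (np.float64(1.0), np.float64(0.1), 0.5), (np.float64(0.1), np.float64(0.1), 1.3), (np.float64(-0.7), np.float64(1.9), 0.8), (np.float64(-1.9), np.float64(2.2), 1.2), (np.float64(-3.0), np.float64(1.9), 0.6), (np.float64(-4.0), np.float64(2.1), 0.7), (np.float64(-4.8), np.float64(3.2), 1.8), (np.float64(-5.3), np.float64(6.9), 1.2), (np.float64(-5.7), np.float64(10.1), 2.2), (np.float64(-6.4), np.float64(10.8), 2.0), (np.float64(-7.2), np.float64(12.0), 2.1), (np.float64(-8.1), np.float64(12.6), 2.5), (np.float64(-8.5), np.float64(15.7), 3.3), (np.float64(-8.9), np.float64(18.7), 4.2), (np.float64(-10.3), np.float64(13.1), 2.7), (np.float64(-13.6), np.float64(6.5), 2.2), (np.float64(-14.7), np.float64(7.3), 0.9), (np.float64(-14.9), np.float64(10.2), 1.8), (np.float64(-15.2), np.float64(13.5), 3.5), (np.float64(-15.5), np.float64(17.9), 3.4), (np.float64(-15.7), np.float64(22.0), 4.3), (np.float64(-15.9), np.float64(26.1), 6.6)]
hold [-5.2  2.6 25.3] 0.017862886439089908
69.1167
```

View pics/side6.png

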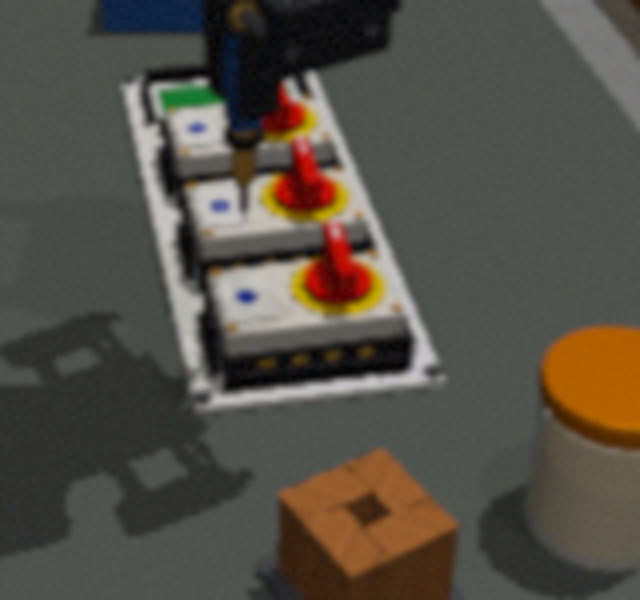

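The bay 0 spot at (246,296) now looks solid blue, while the others still show a lighter middle. The force log shows the snap and then solid contact. I press bay 1 next, where the contact height will reveal any slip, then compare the spots from above.

Run:
```python
from h import *
q=np.load("spots.npy")[1]; a=.335-np.pi/2
manip.move_pose([*q,.19],down(a)); press(q)
manip.move_pose([.45,-.35,.30],down(a)); c=cams.capture("top"); np.savez("top7.npz",**c)
s=cams.capture("side"); np.savez("side7.npz",**s)
A=cv2.resize(c["image"][140:205,235:385],None,fx=5,fy=5,interpolation=cv2.INTER_CUBIC)
cv2.imwrite("pics/top7.png",A); print(manip.state()["clock"])
H=hsv(c);b=c["image"]
for u in np.load("spots.npy"): 
    K=c["intrinsics"]; P=R.from_rotvec(c["orientation"]).as_matrix().T@(np.r_[u-OFF,.048]-c["position"]); x,y=(K@P/P[2])[:2].round().astype(int); print(x,y,b[y-2:y+3,x-2:x+3].tolist())
```

```text
[(np.float64(3.7), np.float64(0.4), 0.4), (np.float64(2.0), np.float64(1.2), 1.1), (np.float64(0.9), np.float64(1.2), 0.3), (np.float64(0.1), np.float64(1.5), 0.3), (np.float64(-0.7), np.float64(3.2), 0.5), (np.float64(-1.9), np.float64(2.7), 0.9), (np.float64(-3.0), np.float64(3.0), 0.4), (np.float64(-4.0), np.float64(3.0), 1.1), (np.float64(-4.7), np.float64(4.9), 0.3), (np.float64(-5.3), np.float64(8.1), 0.3), (np.float64(-5.8), np.float64(10.0), 2.0), (np.float64(-6.4), np.float64(12.0), 2.5), (np.float64(-7.2), np.float64(12.6), 2.3), (np.float64(-8.1), np.float64(13.3), 2.7), (np.float64(-8.5), np.float64(16.7), 4.4), (np.float64(-8.9), np.float64(19.6), 4.6), (np.float64(-10.3), np.float64(12.7), 3.2), (np.float64(-13.6), np.float64(7.3), 0.2), (np.float64(-14.7), np.float64(8.9), 0.8), (np.float64(-15.0), np.float64(10.7), 1.5), (np.float64(-15.2), np.float64(15.2), 3.1), (np.float64(-15.4), np.float64(19.2), 4.1), (np.float64(-15.7), np.float64(21.1), 5.3), (np.float64(-15.9), np.float64(26.2), 7.0)]
hold [-6.7  0.2 25.7] 0.01797747185994609
80.2833
366 186 [[[190, 127, 115]
[... 561 characters left out ...]
, 142, 130]], [[194, 139, 129], [191, 93, 75], [190, 96, 78], [191, 94, 77], [192, 117, 102]], [[182, 138, 131], [183, 88, 72], [191, 95, 78], [190, 92, 74], [192, 118, 103]], [[189, 170, 165], [187, 120, 109], [192, 106, 89], [192, 118, 103], [196, 163, 155]]]
291 183 [[[199, 187, 181], [196, 162, 155], [194, 142, 133], [196, 152, 143], [200, 190, 186]], [[195, 150, 140], [192, 109, 92], [191, 106, 87], [192, 102, 84], [196, 151, 142]], [[193, 129, 118], [193, 120, 105], [197, 167, 159], [194, 132, 123], [193, 114, 98]], [[194, 139, 130], [192, 107, 91], [195, 147, 138], [192, 120, 108], [194, 131, 119]], [[197, 171, 164], [192, 119, 105], [193, 116, 101], [192, 121, 106], [198, 170, 163]]]
```

View pics/top7.png

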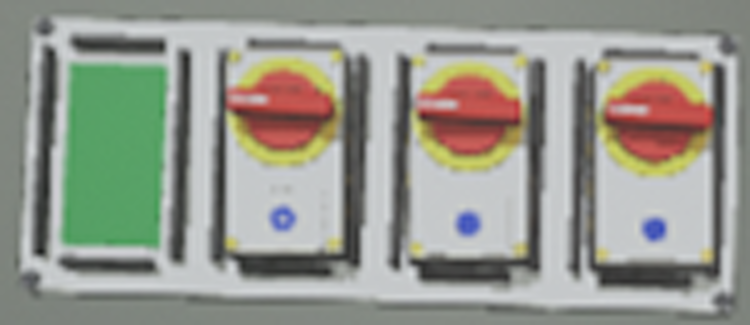

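The top crop shows solid blue centres at (468,223) and (655,229), so bays 1 and 0 are marked. Bay 2 at (283,218) still has its light centre. Both force logs are identical, so the punch did not slip. Next: press bay 2 and return the punch.

Run:
```python
from h import *
q=np.load("spots.npy")[2]; a=.335-np.pi/2; p=np.array([.6149,-.2853])+OFF
manip.move_pose([*q,.20],down(a)); press(q)
manip.move_linear([*q,.22],.2); manip.move_pose([*p,.20],down(a)); manip.move_linear([*p,.15],.15)
ok=lower(p,.15,.0865,step=.006,lim=8,rate=.06); print(ok,manip.state()["tool_pos"],np.round(F(),1))
if ok:
    manip.set_gripper(.045); manip.move_linear([*p,.20],.15); manip.move_pose([.4,.3,.25],down(-1.3))
c=cams.capture("top"); s=cams.capture("side")
f=lambda i,y,x,k:cv2.resize(i[y:y+150,x:x+200],None,fx=k,fy=k,interpolation=cv2.INTER_CUBIC)
cv2.imwrite("pics/fin.png",np.vstack([f(c["image"],80,275,2),f(s["image"],180,240,2)])); print(manip.state()["clock"])
```

```text
[(np.float64(3.6), np.float64(-1.3), 0.9), (np.float64(2.0), np.float64(-0.8), 0.9), (np.float64(0.9), np.float64(-1.6), 0.2), (np.float64(0.1), np.float64(-0.5), 0.9), (np.float64(-0.7), np.float64(0.8), 0.9), (np.float64(-1.9), np.float64(0.9), 1.4), (np.float64(-3.0), np.float64(0.9), 0.9), (np.float64(-4.0), np.float64(1.6), 1.4), (np.float64(-4.8), np.float64(1.6), 0.8), (np.float64(-5.3), np.float64(5.7), 1.0), (np.float64(-5.8), np.float64(9.0), 1.4), (np.float64(-6.3), np.float64(10.1), 2.3), (np.float64(-7.1), np.float64(10.6), 2.5), (np.float64(-8.1), np.float64(10.8), 3.1), (np.float64(-8.5), np.float64(14.1), 2.9), (np.float64(-8.9), np.float64(17.0), 4.0), (np.float64(-10.3), np.float64(11.7), 3.5), (np.float64(-13.6), np.float64(4.1), 0.5), (np.float64(-14.7), np.float64(6.2), 0.6), (np.float64(-15.0), np.float64(10.1), 1.5), (np.float64(-15.2), np.float64(13.3), 3.2), (np.float64(-15.5), np.float64(17.5), 3.8), (np.float64(-15.7), np.float64(20.7), 5.1), (np.float64(-15.9), np.float64(23.9), 5.3)]
hold [-6.1  0.2 23.7] 0.018277451167623693
True [ 0.615373   -0.28661808  0.0868407 ] [ 1.5  0.  -0.7]
100.0917
```

View pics/fin.png

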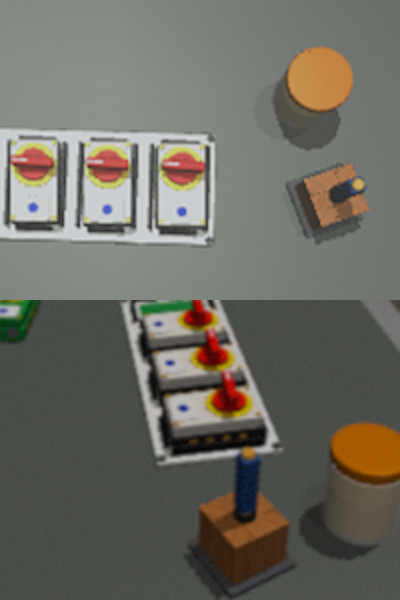

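The final pictures show all three spots solid blue at (33,207), (107,209) and (181,211), and all bars across. The punch stands upright in its block, with the butt at (358,184) in the top view and (247,455) in the side view, the same as at the start. Handing in.

```bash
python3 -c "
from cell import order; print(order.close_job())"
```

```text
the job is handed in; nothing more can be done
None
```

The job is handed in at about 100 s: all three isolators present are seated in bays 0–2 with handles OFF and punch-marked, and the punch is back in its block; the hand-in call returned no verdict, so this rests on my final pictures and force logs.

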